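# Cycle the release sleeve of the unused gas coupler on a laboratory bench

### The arm

A 6-joint arm with a two-finger parallel gripper is mounted at the origin on the work surface. World frame = base frame: x ahead of the robot, y to its left, z up, the work surface at z = 0. Lengths are in mm, angles in rad, forces in N, time in s.
With the tool pointing down it reaches from about 300 to 775 mm from the base axis. Payload 14.6 kg.
Tool frame: the origin (TCP) lies midway between the tips of the shut fingers; the grasp point (between the pads) lies 19 mm behind it (grip_depth is the distance from the TCP to the grasp point, in mm); z points along the fingers, y is the direction in which the jaws open and shut (so a half turn about z gives the same grasp; the last joint's range is limited). The gripper opens to 94 mm and grips with 3 to 60 N. Pads are 16 mm wide; open, the fingers measure 119 mm over their backs; the gripper's body (75 mm by 177 mm) begins 78 mm behind the grasp point.
Start: joints at [-1.184, 0.3, 1.521, -0, 1.321, -0.067], TCP at [241.103, -494.326, 205.446] pointing down, gripper open.
Joint ranges: [-3.03, 3.03], [-0.79, 2.21], [0.23, 2.52], [-1.04, 4.18], [0, 3.07], [-2.55, 2.55]. Speed limits (rad/s): [2.22, 2.22, 2.57, 3.14, 3.14, 3.14].

### API

Orientations are given as [roll, pitch, yaw] about the fixed x, y, z axes, in that order (R = Rz(yaw) Ry(pitch) Rx(roll)).
In Python, from cell import read_state, camera, camera_info, sign_off, grip_depth gives the robot as it stands.
- The arm moves only by the tool drive_tool, never from a script. Its argument "motion" is one flat list of numbers, 4 for each row, row after row: the shift along the tool's x, y, z in mm, then the turn about the tool's z in rad. A call has 1 to 8 rows; each row shifts and turns the pose as measured when the row begins, along the tool's axes as they then stand; what a row does not reach is not made up. A row lasts 1/12 s, in which the tool goes at most 41.7 mm and 7.16 degrees, less where a joint would pass 70% of its speed; a pose out of reach is approached as far as the arm can. A call is refused whole if a number of a shift passes 41.7 or a number of a turn 0.125, either way. A call with a gripper value outside its range is refused whole. "jaw" is the closure, from 0 (fully open) to 1 (shut), set as the call begins (left out, the last holds). The fingers move at their own pace and stop on an object; "grip_force" is the grip in N (left out, the last holds). Time passes only in rows, so rows that do not move let the fingers close. It gives the time, the measured TCP pose, the force and the opening at its end, in the units of the state.
- read_state(): the state, without advancing time (a new reading comes with each control period).
- camera(name): name is "scene" or "top" or "wrist"; returns the picture (480x640x3 uint8, red, green, blue); there is no depth.
- camera_info(name): a dict with "fovy" (degrees; the focal length in pixels is half the picture's height over the tangent of half this angle, whatever the lens; pixels are square), "cx", "cy" (the principal point, pixels), "camera_from_world" (4x4, takes a point from world to camera coordinates). Camera axes: x right, y up, looking along -z (the intrinsics and any distortion apply to the point x, -y, -z); pixel columns grow to the right and rows downward; lengths in mm; the calibration is good to about 2 mm. A picture is of the moment at which its call begins: read the wrist's pose just before it. camera_info takes no time and is no camera call; for the wrist camera it gives the pose at the moment of the call.
- sign_off(): hands the job in, once; it reports no verdict.
The state is a dict: "clock": time; "joints": joint angles; "qd": joint speeds; "effort": joint torques, N m; "eef_pos": TCP position; "eef_rot": TCP orientation; "wrist_force": force on the tool from outside, world axes, zero at the start; "moment": the same for the moment, N m; "finger_gap": finger opening in mm.
Only numpy, scipy, OpenCV 4.12 (cv2) and the standard library are available. Lean on these libraries where they do the work, as an engineer would, in place of code of your own. Each camera call takes 0.05 s, during which the arm holds its last target. There are 200 camera calls.

### The job

Two of the bench's gas outlets end in quick couplers: one has a pressure gauge plugged into it and is in use, the other has an empty mouth. Check the empty one before the next hose goes on: pull its spring sleeve all the way back towards its post, hold it there for a moment, then let go so that it snaps forward to its home position by itself. Leave the sleeve of the coupler with the gauge alone and leave the small bottle standing where it is.

Things in the scene. Friction and masses are not known exactly. Their poses are not given: they have to be found in the camera images.
- free_sleeve_mid (a point): Middle of the barrel of the steel sleeve to pull, on its level axis 100 mm above the bench; moves with it. Barrel 28 mm in diameter, from 19 mm in front to 17 mm behind this point; then a rib, 36 mm in diameter, 10 mm long. x axis: level, from the empty mouth to the fixed post, the way to pull; z up. The mouths face the robot's side, turned up to 0.25 rad.
- free_sleeve (a joint): Slide of that sleeve in m: 0 = home (forward, held by its spring), 0.018 = fully back on its stop. Spring: 6 N at home, 12 N fully back; let go, it flies home in 0.1 s. With the sleeve home, its post's axis is 83 mm behind the barrel's middle; post head 38 mm in diameter, top 118 mm above the bench. A 26 mm nut starts 51 mm behind the middle.
- used_sleeve (a joint): Same slide of the identical sleeve on the coupler with a round gauge (54 mm wide, white dial up, 94 mm ahead of the barrel's middle) plugged into its mouth; not to be pulled. The third post is a plain tap with a thin ribbed nozzle and a knob on top, 142 mm high. The three posts stand in a row, in any order, at least 160 mm apart sideways.
- bottle: Small amber bottle with a red cap standing on the bench beyond the posts, 48 mm in diameter, 85 mm high; origin at the centre of its underside, z axis up through the cap. To be left where it is.
Not all that is in view belongs to the job. What is shaped like the part that bears free_sleeve_mid but green is not meant.

How it is judged:
By the outcome, as a careful person would: the job done as asked, in the order asked, and still so for the second after the job is handed in, with the robot touching nothing.
It also fails if it takes over 29 s, if anything falls off the work surface, if the arm or the gripper's body presses on something with over 40 N, if the wrist force passes 120 N, or if a joint passes its speed limit or range.

## Working session

There is one attempt and no reset: what is moved stays moved. The work goes in short steps, Python scripts to look and compute and a tool call to move; the robot and the scene stay as the last step left them, time stands still between calls to the robot, and variables do not carry over. Pictures are saved under pics/ and viewed, on a budget of 10 in all, crops included, one or two more only if the job needs it, and the job is handed in when it is done.

Besides the shell and the picture viewer there is one more tool, called after "Call:" in YAML: its name, and indented under it one key for each argument. drive_tool: Moves the arm, as the interface text tells. Its arguments: {"type":"object","properties":{"motion":{"type":"array","items":{"type":"number"}},"jaw":{"type":"number"},"grip_force":{"type":"number"}},"required":["motion"]}

```bash
mkdir -p pics; ls
python3 - <<'E'
from cell import *
import cv2
s=read_state();print(s)
for n in("scene","top"):
    i=camera_info(n);print(n,i)
    cv2.imwrite(f"pics/{n}1.png",camera(n)[:,:,::-1])
E
```

```text
pics
{'clock': 0.0, 'joints': array([-1.18360241e+00,  3.00465018e-01,  1.52159273e+00, -5.32634288e-06,
        1.32071951e+00, -6.66257633e-02]), 'qd': array([-0.00086623, -0.00176397, -0.00027348, -0.00205525, -0.00100554,
       -0.00016516]), 'effort': array([-3.34359411e-04, -5.31805050e+01, -3.52737665e+01,  7.08302949e-02,
        2.43679667e-02, -9.89232581e-05]), 'eef_pos': array([ 241.00090569, -494.08296091,  204.88474854]), 'eef_rot': array([-3.14041034e+00, -7.37189066e-05,  4.53820955e-01]), 'wrist_force': array([-0.21628311, -0.02527236, -0.72444917]), 'moment': array([ 0.0132306 ,  0.036981  , -0.02767262]), 'finger_gap': 94.00459150453605}
scene {'fovy': 57.29694690258779, 'cx': 320.6875924307642, 'cy': 250.4319175114338, 'camera_from_world': array([[-4.29591972e-01,  9.02707424e-01, -2.38756052e-02,
         2.77939073e+02],
       [-5.25785560e-01, -2.28546973e-01,  8.19338651e-01,
         2.53907620e+02],
       [ 7.34166386e-01,  3.64534755e-01,  5.72812474e-01,
        -1.32487647e+03],
       [ 0.00000000e+00,  0.00000000e+00,  0.00000000e+00,
         1.00000000e+00]])}
top {'fovy': 44.94985566236283, 'cx': 317.73773117589747, 'cy': 245.63956266276142, 'camera_from_world': array([[ 1.46467037e-02, -9.99887672e-01,  3.18078078e-03,
        -2.49477242e+01],
       [ 9.82600312e-01,  1.49823883e-02,  1.85127400e-01,
        -6.62343061e+02],
       [-1.85154260e-01,  4.13930008e-04,  9.82709382e-01,
        -1.08754593e+03],
       [ 0.00000000e+00,  0.00000000e+00,  0.00000000e+00,
         1.00000000e+00]])}
```

View pics/top1.png

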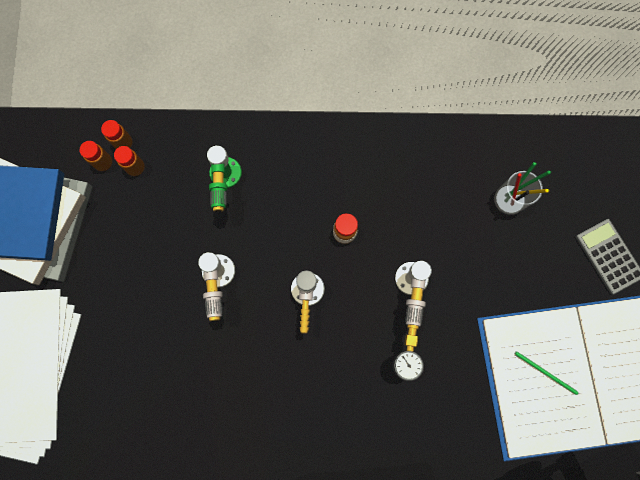

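View pics/scene1.png

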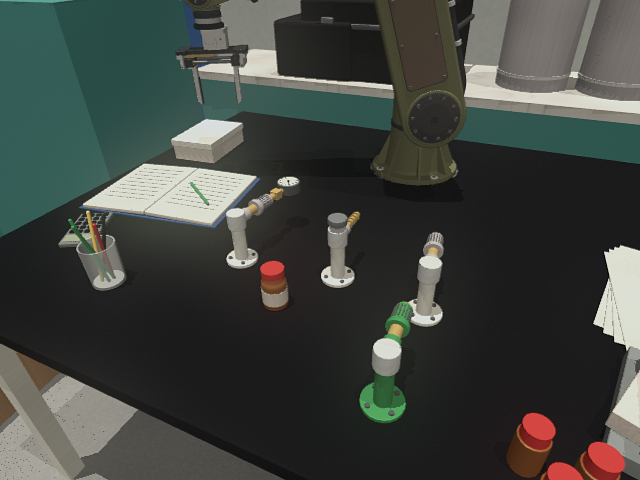

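Candidates in the top picture are the steel sleeve with an empty mouth at (213,305), the sleeve of the gauge coupler at (415,313), the plain tap's nozzle at (305,315), and the green look-alike at (218,190). In the scene picture the empty steel one is at (434,245). I choose (213,305) and check it in a close crop.

```bash
cat > h.py <<'E'
import numpy as np, cv2
from cell import *
def ray(n,u,v):
    i=camera_info(n);f=240/np.tan(np.radians(i["fovy"]/2));M=i["camera_from_world"]
    R=M[:3,:3];t=M[:3,3]
    return -R.T@t, R.T@np.array([(u-i["cx"])/f,-(v-i["cy"])/f,-1.])
def onz(n,u,v,z):
    o,d=ray(n,u,v);return o+d*(z-o[2])/d[2]
def proj(n,p):
    i=camera_info(n);f=240/np.tan(np.radians(i["fovy"]/2));M=i["camera_from_world"]
    c=M[:3,:3]@p+M[:3,3];return np.array([i["cx"]+f*c[0]/-c[2],i["cy"]-f*c[1]/-c[2]])
E
python3 - <<'E'
from h import *
a=cv2.imread("pics/top1.png")[240:335,180:260]; b=cv2.imread("pics/scene1.png")[220:330,395:460]
A=cv2.resize(a,None,fx=5,fy=5,interpolation=cv2.INTER_CUBIC);B=cv2.resize(b,None,fx=5,fy=5,interpolation=cv2.INTER_CUBIC)
for I,x0,y0 in((A,180,240),(B,395,220)):
    for k in range(0,I.shape[1],50):cv2.putText(I,str(x0+k//5),(k,10),0,.35,(0,255,255));cv2.line(I,(k,12),(k,18),(0,255,255))
    for k in range(50,I.shape[0],50):cv2.putText(I,str(y0+k//5),(0,k+4),0,.35,(0,255,255))
h=max(A.shape[0],B.shape[0]);I=np.hstack([cv2.copyMakeBorder(x,0,h-x.shape[0],0,0,0) for x in(A,B)])
cv2.imwrite("pics/c1.png",I);print(I.shape)
hsv=cv2.cvtColor(a,cv2.COLOR_BGR2HSV)
for v in range(50,85,2):
    r=hsv[v]; print(240+v,[(180+x) for x in np.where(r[:,2]>70)[0]][::1][:1],[(180+x) for x in np.where(r[:,2]>70)[0]][-1:], np.sum((r[:,1]>120)&(r[:,2]>100)))
E
```

```text
(550, 725, 3)
290 [np.int64(207)] [np.int64(217)] 10
292 [np.int64(205)] [np.int64(221)] 0
294 [np.int64(203)] [np.int64(221)] 0
296 [np.int64(203)] [np.int64(221)] 0
298 [np.int64(203)] [np.int64(220)] 0
300 [np.int64(205)] [np.int64(219)] 0
302 [np.int64(205)] [np.int64(220)] 0
304 [np.int64(205)] [np.int64(220)] 0
306 [np.int64(206)] [np.int64(220)] 0
308 [np.int64(207)] [np.int64(221)] 0
310 [np.int64(207)] [np.int64(221)] 0
312 [np.int64(206)] [np.int64(221)] 0
314 [np.int64(207)] [np.int64(221)] 0
316 [np.int64(207)] [np.int64(219)] 1
318 [np.int64(209)] [np.int64(219)] 11
320 [np.int64(209)] [np.int64(214)] 2
322 [] [] 0
324 [] [] 0
```

View pics/c1.png

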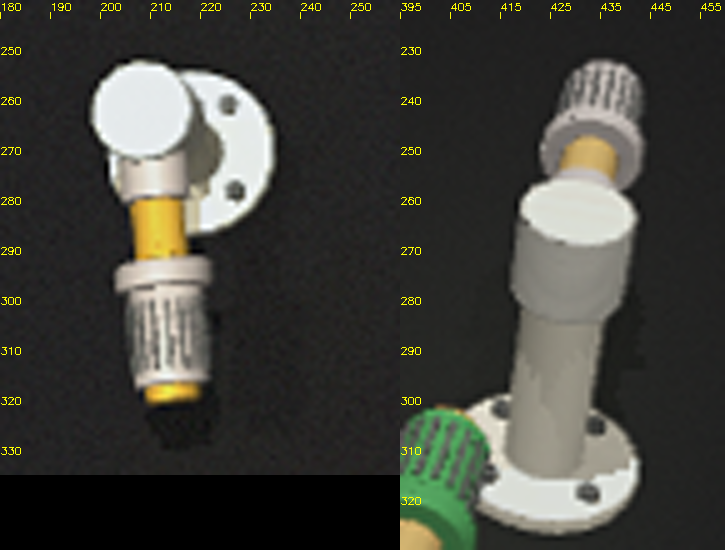

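The crop confirms it: a steel sleeve with an empty brass mouth at (213,318), barrel rows 297–316, rib at row 294, and the post head's top centre at (208.5,262). The green one is separate.

Run:
```python
from h import *
P=onz("top",208.5,262,118);print("post",P)
# second: scene head top ellipse centre
u=395+178/5;v=220+212/5
print("post scene",onz("scene",u,v,118))
for q in((212.3,294.5),(212.6,300),(213.8,312)):print(q,onz("top",*q,100))
r=onz("top",212.3,294.5,100);b=onz("top",213.9,312,100)
d=(P-b)[:2];d/=np.linalg.norm(d);phi=np.arctan2(d[1],d[0]);print("phi",phi)
m=P[:2]-83*d;print("mid",m,proj("top",np.r_[m,100]),proj("scene",np.r_[m,100]))
print("rib",proj("scene",np.r_[m+22*d,100]),"flange c",onz("top",219,269,8), onz("top",345.5,224,85))
i=camera_info("wrist");print(i["fovy"],i["camera_from_world"]@np.r_[read_state()["eef_pos"],1])
```

```text
post [617.79247075 188.97036997 118.        ]
post scene [620.67511046 193.2497534  118.        ]
(212.3, 294.5) [558.79614871 182.16545519 100.        ]
(212.6, 300) [548.45237333 181.10177487 100.        ]
(213.8, 312) [526.02468199 177.77294826 100.        ]
phi 0.12343183943353894
mid [535.4239383  178.75152156] [213.51798458 306.96307466] [432.9904499  243.12038803]
rib [431.557705   249.67128462] flange c [620.75234004 187.50122224   8.        ] [702.15492733 -68.67119697  85.        ]
58.34687889739436 [ 1.14528825e-01 -2.47492318e+01 -1.89460053e+02  1.00000000e+00]
```

Call:
drive_tool:
  motion: [0,0,0,0.11,0,0,0,0.11,0,0,0,0.11,20,-35,0,0,20,-35,0,0,20,-35,0,0,20,-35,0,0,20,-35,0,0]
  jaw: 0
  grip_force: 40

```text
clock: 0.77
eef_pos: [320.0, -306.5, 201.1]
eef_rot: [-3.135, 0.003, 0.098]
wrist_force: [0.2, 1.1, -0.3]
finger_gap: 93.9
```

Call:
drive_tool:
  motion: [20,-35,0,0,20,-35,0,0,20,-35,0,0,20,-35,0,0,20,-35,0,0,20,-35,0,0,20,-35,0,0,20,-35,0,0]

```text
clock: 1.43
eef_pos: [452.0, 0.0, 202.3]
eef_rot: [-3.134, 0.003, 0.096]
wrist_force: [0.3, -0.7, -0.1]
finger_gap: 94.1
```

Call:
drive_tool:
  motion: [18,-34,0,-0.025,18,-34,0,0,18,-34,0,0,18,-34,0,0,18,-34,0,0,0,0,0,0,0,0,0,0]

```text
clock: 2.02
eef_pos: [522.9, 196.6, 200.5]
eef_rot: [-3.134, 0.007, 0.129]
wrist_force: [-0.0, 1.2, 1.1]
finger_gap: 94.0
```

Run:
```python
from h import *
s=read_state();print(s["eef_pos"],s["eef_rot"],s["joints"])
cv2.imwrite("pics/w1.png",camera("wrist")[:,:,::-1])
m=np.array([535.4,178.8,100]);d=np.array([np.cos(.123),np.sin(.123),0])
for k in(-19,0,17,27,83):print(k,proj("wrist",m+k*d))
```

```text
[522.94897151 196.62149125 200.53937941] [-3.13407546  0.00670388  0.12933919] [0.28995436 0.32607538 1.498372   0.00876109 1.32256981 1.72926117]
-19 [349.42803464 246.94355347]
0 [350.04689827 219.28095312]
17 [350.61753338 193.77412075]
27 [350.96095738 178.42340323]
83 [352.99822827  87.3593828 ]
```

View pics/w1.png

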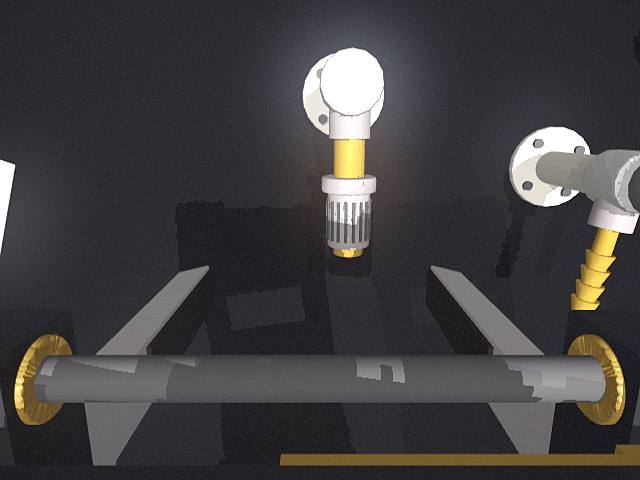

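The wrist picture shows the steel barrel at columns 327–371 (centre 349), the rib at rows 177–193 and the post head at (352,81). All are within about 1 px of my prediction. The tap is to the right at about (600,230).

Call:
drive_tool:
  motion: [7,9,10,0,7,9,10,0.006,0,0,30,0,0,0,30,0,0,0,0,0,0,0,0,0]

```text
clock: 2.57
eef_pos: [541.2, 170.9, 115.6]
eef_rot: [-3.135, 0.006, 0.114]
wrist_force: [0.1, 0.9, 1.1]
finger_gap: 93.8
```

Call:
drive_tool:
  motion: [0,-7,10,-0.006,0,0,15,0,0,0,0,0,0,0,0,0]

```text
clock: 2.9
eef_pos: [542.5, 176.9, 93.0]
eef_rot: [-3.134, 0.001, 0.117]
wrist_force: [-0.8, -0.8, 0.8]
finger_gap: 94.1
```

Call:
drive_tool:
  motion: [-2.7,-3,11,-0.005,0,0,0,0,0,0,0,0]

```text
clock: 3.15
eef_pos: [540.2, 180.4, 83.6]
eef_rot: [-3.133, -0.002, 0.123]
wrist_force: [0.5, 0.3, -0.3]
finger_gap: 94.1
```

Run:
```python
from h import *
s=read_state();print(s["eef_pos"],s["eef_rot"],s["joints"])
cv2.imwrite("pics/w2.png",camera("wrist")[:,:,::-1])
```

```text
[540.20773109 180.41009582  83.64186744] [-3.13338603e+00 -2.45191991e-03  1.23145049e-01] [0.25428934 0.46710738 1.5910234  0.0088617  1.07997414 1.69776719]
```

View pics/w2.png

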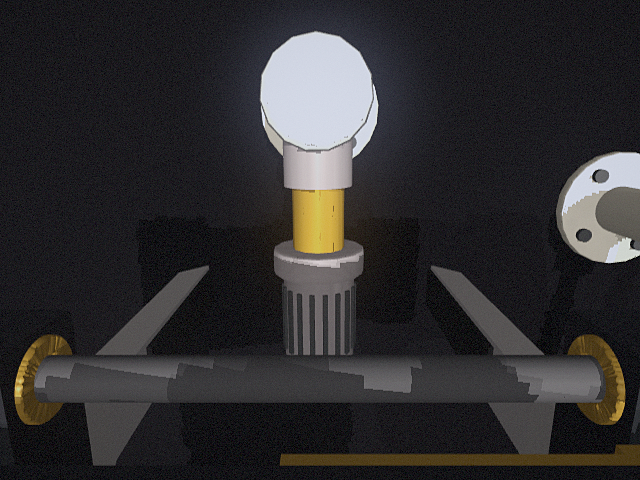

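The sleeve is centred between the fingertips: barrel centre at column 318.5, tips at 209 and 431, rib at row 265. I close the jaws.

Call:
drive_tool:
  motion: [0,0,2,0,0,0,0,0,0,0,0,0,0,0,0,0,0,0,0,0,0,0,0,0]
  jaw: 1
  grip_force: 40

```text
clock: 3.7
eef_pos: [540.5, 180.6, 82.5]
eef_rot: [-3.133, -0.004, 0.123]
wrist_force: [0.5, 0.4, 0.7]
finger_gap: 57.3
```

Call:
drive_tool:
  motion: [0,0,0,0,0,0,0,0,0,0,0,0,0,0,0,0,0,0,0,0,0,0,0,0,0,0,0,0,0,0,0,0]

```text
clock: 4.37
eef_pos: [540.6, 180.8, 82.6]
eef_rot: [-3.133, -0.004, 0.123]
wrist_force: [-0.0, 0.3, -0.7]
finger_gap: 27.4
```

Call:
drive_tool:
  motion: [4,0,0,0,4,0,0,0,0,0,0,0]

```text
clock: 4.62
eef_pos: [546.4, 181.6, 82.5]
eef_rot: [-3.133, 0.003, 0.124]
wrist_force: [-7.0, -0.5, 5.6]
finger_gap: 26.7
```

Call:
drive_tool:
  motion: [4,0,0,0,4,0,0,0,0,0,0,0]

```text
clock: 4.87
eef_pos: [551.5, 182.3, 82.5]
eef_rot: [-3.134, 0.012, 0.124]
wrist_force: [-8.9, -0.9, 7.4]
finger_gap: 27.1
```

Call:
drive_tool:
  motion: [3,0,0,0,2,0,0,0,0,0,0,0]

```text
clock: 5.12
eef_pos: [553.5, 182.5, 82.5]
eef_rot: [-3.135, 0.021, 0.124]
wrist_force: [-9.8, -2.1, 6.7]
finger_gap: 27.3
```

Call:
drive_tool:
  motion: [4,0,0,0,3,0,0,0,0,0,0,0]

```text
clock: 5.37
eef_pos: [557.0, 182.9, 82.5]
eef_rot: [-3.135, 0.032, 0.125]
wrist_force: [-10.5, -1.5, 7.4]
finger_gap: 27.2
```

Call:
drive_tool:
  motion: [3,0,0,0,2,0,0,0,0,0,0,0]

```text
clock: 5.62
eef_pos: [557.1, 182.9, 82.5]
eef_rot: [-3.136, 0.046, 0.125]
wrist_force: [-9.9, -2.6, 7.6]
finger_gap: 27.2
```

Call:
drive_tool:
  motion: [5,0,0,0,5,0,0,0]

```text
clock: 5.78
eef_pos: [560.6, 183.4, 81.7]
eef_rot: [-3.138, 0.064, 0.126]
wrist_force: [-44.6, -8.0, 26.7]
finger_gap: 27.2
```

Run:
```python
from h import *
s=read_state();print(s)
a=camera("wrist")[:,:,::-1];b=camera("top")[240:335,180:260,::-1]
cv2.imwrite("pics/w3.png",np.hstack([a[140:,240:400],cv2.resize(b,(286,340),interpolation=cv2.INTER_CUBIC)]))
```

```text
{'clock': 5.7833, 'joints': array([0.2486988 , 0.546839  , 1.47463718, 0.01254846, 1.18318751,
       1.68834032]), 'qd': array([-0.00506318,  0.10005929, -0.14345289,  0.00639478,  0.18848474,
       -0.01281902]), 'effort': array([ -3.84140924, -53.55519176, -43.01292658,  -0.83380943,
       -12.04119265,   0.09120154]), 'eef_pos': array([560.6430792 , 183.38450031,  81.72366599]), 'eef_rot': array([-3.13776233,  0.0639892 ,  0.12616784]), 'wrist_force': array([-44.56097085,  -7.95220225,  26.72337315]), 'moment': array([-1.26156655,  7.77390821,  0.14945941]), 'finger_gap': 27.181391584206285}
```

View pics/w3.png

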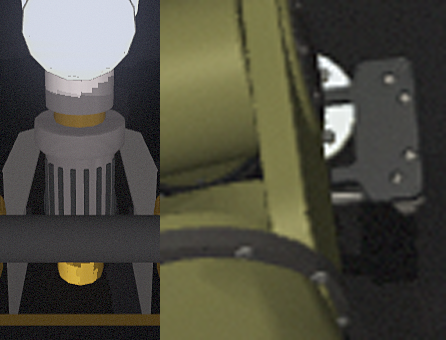

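The force jumped to 45 N at about 20 mm of travel. The picture shows the rib pulled back close to the nut and the brass mouth exposed at the front, so the sleeve is on its stop. I hold it there with a light bias.

Call:
drive_tool:
  motion: [2,0,0,0,2,0,0,0,2,0,0,0,2,0,0,0]

```text
clock: 6.22
eef_pos: [559.8, 183.2, 81.9]
eef_rot: [-3.14, 0.088, 0.128]
wrist_force: [-20.2, -4.0, 12.2]
finger_gap: 27.1
```

Call:
drive_tool:
  motion: [2,0,0,0,2,0,0,0,2,0,0,0,2,0,0,0,2,0,0,0]

```text
clock: 6.63
eef_pos: [559.2, 183.1, 82.1]
eef_rot: [3.141, 0.119, 0.129]
wrist_force: [-19.7, -3.6, 12.6]
finger_gap: 27.3
```

Call:
drive_tool:
  motion: [0,0,0,0,0,0,0,0,0,0,0,0,0,0,0,0,0,0,0,0,0,0,0,0,0,0,0,0,0,0,0,0]
  jaw: 0

```text
clock: 7.3
eef_pos: [557.5, 182.7, 81.7]
eef_rot: [3.14, 0.125, 0.129]
wrist_force: [-0.0, -0.4, 0.2]
finger_gap: 76.7
```

Run:
```python
from h import *
s=read_state();print(s["eef_pos"],s["eef_rot"],s["wrist_force"],s["finger_gap"])
cv2.imwrite("pics/w4.png",camera("wrist")[:,:,::-1])
```

```text
[557.53960356 182.66188023  81.69597593] [3.14005056 0.12491133 0.128967  ] [-0.01607279 -0.39028427  0.22812964] 76.7148083043833
```

View pics/w4.png

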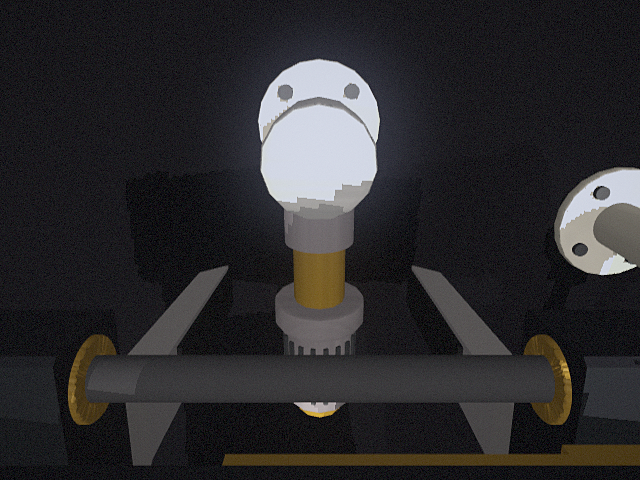

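The sleeve is home again: the brass section between rib and nut is exposed at rows 250–300, and the force is 0. I retreat straight up.

Call:
drive_tool:
  motion: [0,0,-15,0,0,0,-25,0,0,0,-30,0,0,0,-30,0,0,0,-30,0,-35,0,0,0,-35,0,0,0,-35,0,0,0]

```text
clock: 8.02
eef_pos: [472.9, 171.5, 228.6]
eef_rot: [3.14, 0.124, 0.127]
wrist_force: [1.0, 0.7, 0.5]
finger_gap: 94.1
```

Call:
drive_tool:
  motion: [-20,30,0,0,-20,35,0,0,-20,35,0,0,-20,35,0,0,-10,30,0,0,0,0,0,0,0,0,0,0]

```text
clock: 8.6
eef_pos: [396.7, -9.3, 243.0]
eef_rot: [3.139, 0.117, 0.131]
wrist_force: [-0.1, -0.1, 0.0]
finger_gap: 94.1
```

Run:
```python
from h import *
s=read_state();print(s["clock"],s["eef_pos"],s["wrist_force"])
n=camera("top")[:,:,::-1];cv2.imwrite("pics/top2.png",n)
o=cv2.imread("pics/top1.png")
for t,(y0,y1,x0,x1) in dict(free=(240,335,185,240),used=(250,390,385,440),bottle=(205,250,325,365)).items():
    print(t,cv2.absdiff(n[y0:y1,x0:x1],o[y0:y1,x0:x1]).mean(),cv2.phaseCorrelate(*[np.float64(cv2.cvtColor(np.ascontiguousarray(q[y0:y1,x0:x1]),6)) for q in(o,n)]))
```

```text
8.6 [396.71670588  -9.34109402 242.98375726] [-0.1310062  -0.10860134  0.0377848 ]
free 2.1147049441786283 ((-0.012417835814666489, 0.008358667529940078), 1.008003816654664)
used 2.199004329004329 ((0.016215584986827736, 0.016289964768446907), 0.9985706860746516)
bottle 2.2714814814814814 ((-0.05883911267369868, 0.5673058514209082), 1.0008552648418567)
```

View pics/top2.png

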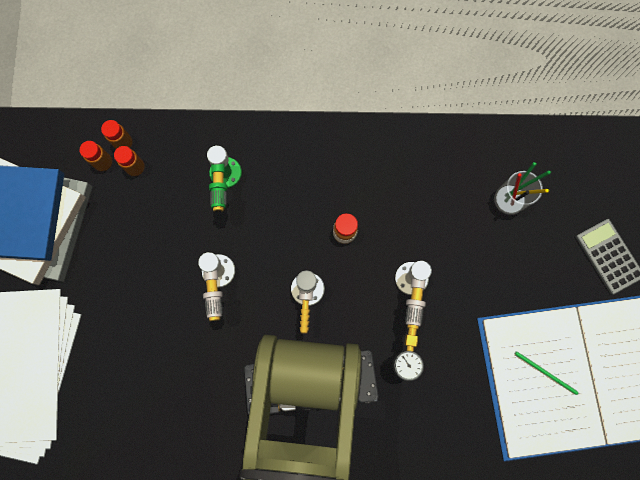

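The arm is clear in this view. The free sleeve at (213,305) is where it started, and the gauge coupler at (415,313) and the bottle at (346,226) are unchanged.

```bash
python3 -c "
from cell import *
print(sign_off())"
```

```text
the job is handed in; nothing more can be done
None
```

The job is done and handed in. I gripped the steel sleeve of the empty coupler, pulled it back about 18 mm onto its stop and held it there for about 0.8 s. I then opened the jaws so the spring snapped it home, and moved the arm clear. The job took about 8.7 s of the 29 s allowed.

**Stop reached:** the wrist force jumped to about 52 N at the stop, then stayed near 23 N through the hold, which is more than the spring's 12 N.

**Final top view:** the pulled sleeve and the gauge coupler shifted less than 0.02 px from the first picture.

**Disagreement:** the shift estimate for the bottle gave 0.57 px. Its plain picture difference matches the unmoved parts (about 2.2, noise level), so I take the 0.57 px as an error in the estimate rather than movement.

**Tool tilt:** the tool tilted about 0.12 rad while pulling. It did no visible harm, and the wrist force was zero after release.

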